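Close the flash's battery door

TASK

The cells of the camera flash lying on the shelf have just been changed and its battery door still stands open. With the fingertips, fold the door over onto the cells, press it down and push it along, fully home, so that its free edge is tucked beneath the retaining lip and the door stays shut by itself when you let go. Only push with the fingers and do not force the door; pick nothing up, leave the flash lying where it is, and leave the things around it alone.

Things in the scene. Friction and masses are not known exactly. Their poses are not given: they have to be found in the camera images.
- flash: Grey plastic camera flash (about 0.6 kg, loose) lying on its side. Origin: underside centre of its body, on the shelf. x axis from its foot (shoe plate ends at x = -73 mm) to its head (x = 59 to 117, y = -43 to +70 mm, 80 mm high); z up. Body: x = -50 to 50, |y| < 31 mm. Battery bay in its upper face: rim 71 mm high; hinge ears 78 mm high at x = -48 to -24, |y| = 28 to 31 mm.
- lip_edge (a point): Middle of the upper edge of the retaining lip, at (27.5, 0, 81.5) mm in the flash's axes. The lip is a ledge 3.5 mm thick over the head end of the bay, x = 27.5 to 50 mm, as wide as the body; its underside is 78 mm and its top 81.5 mm above the shelf. Axes as the flash's.
- hinge_pin (a joint): Place of the door's hinge pin along its slots, m: 0 = slid back towards the foot (the start), 0.010 = fully home towards the head; about 1.8 N of friction. The hinge axis lies along the flash's y at x = -40 mm + this value, 73.5 mm above the shelf. With the door flat, its free edge is at x = 24 mm when slid back (clear of the lip) and 34 mm when home, 6.5 mm beneath the lip.
- battery_door (a joint): Angle of the door about its hinge, rad: 0 = flat on the bay, pointing to the head; pi/2 = upright; more = leaning to the foot. A plate 64 mm long from the hinge axis, 52 wide, 4 thick (axis at half thickness); flat, its outer face is 75.5 mm above the shelf. A light spring (0.05 N m when flat) raises it unless the lip holds it (2.5 mm of play). Slid along too early, its edge strikes the lip.
- door_edge (a point): Middle of the door's free edge, on its outer face, 64 mm from the hinge axis. Axes turn with the door: x from the hinge to the free edge, z out of the outer face.
- door_ridge (a point): Top of the first thumb ridge on the door's outer face, 47.5 mm from the hinge axis. Two ridges across the door, 2.5 mm wide, 36 long, 3 high, centred 47.5 and 52.5 mm from the axis; a fingertip set down on the hinge side of them can push the door along. Axes as door_edge.
- lens: Bystander: silver metal lens standing upright, 69 mm across, 72 mm high; origin at the centre of its underside.
- lens_hood: Bystander: black silicone lens hood, flared ring 84 mm across its mouth, 46 mm high; origin at the centre of its underside.
- blower: Bystander: orange blower bulb standing on its base, 58 mm across, 112 mm high with its nozzle; origin at the centre of its underside.
- square_filter: Bystander: square glass filter in a black plastic frame lying flat, 108 by 108 by 6 mm; origin at the centre of its underside.
Not all that is in view belongs to the job. What is shaped like the flash but pink is not meant.

How it is judged:
By the outcome, as a careful person would: the job done as asked, in the order asked, and still so for the second after the job is handed in, with the robot touching nothing.
It also fails if it takes over 38 s, if anything falls off the work surface, if the arm or the gripper's body presses on something with over 40 N, if the wrist force passes 120 N, or if a joint passes its speed limit or range.

ROBOT

A 6-joint arm with a two-finger parallel gripper is mounted at the origin on the work surface. World frame = base frame: x ahead of the robot, y to its left, z up, the work surface at z = 0. Lengths are in m, angles in degrees, forces in N, time in s.
With the tool pointing down it reaches from about 0.4 to 0.825 m from the base axis. Payload 7 kg.
Tool frame: the origin (TCP) lies at the very end of the fingers, on their centre line; the grasp point (between the pads) lies 19 mm behind it (ctrl.tcp_to_grasp is the distance from the TCP to the grasp point, in m); z points along the fingers, x is the direction in which the jaws open and shut, and the axes are right-handed (so a half turn about z gives the same grasp; the last joint's range is limited). The gripper opens to 88 mm and grips with 3 to 60 N. Pads are 19 mm wide; open, the fingers measure 130 mm over their backs; the gripper's body (78 mm by 193 mm) begins 47 mm behind the grasp point.
Start: joints at [87.038, 20.546, 0.682, 0, -70.136, -16.507], TCP at [0.225, 0.636, 0.227] pointing down, gripper open.
Joint ranges: [-176.03, 176.03], [-82.01, 121.73], [-58.28, 71.71], [-173.87, 95.51], [-174.79, -0.11], [-173.66, 173.66]. Speed limits (degrees/s): [136.94, 136.94, 172.46, 180, 180, 180].

INTERFACE

Orientations are given as [roll, pitch, yaw] about the fixed x, y, z axes, in that order (R = Rz(yaw) Ry(pitch) Rx(roll)).
In Python, from plant import sensors, vision, ticket, ctrl gives the robot as it stands. The module is installed in compiled form; this text tells all that it offers.
- The arm moves only by the tool drive_tool, never from a script. Its argument "moves" is a list of rows, each a list of 6 numbers: the shift along the tool's x, y, z in units of 0.15 m (1.0 is 0.15 m), then the turn, a rotation vector about the tool's x, y, z in units of 60 degrees (1.0 is 60 degrees). In form: [[dx, dy, dz, rx, ry, rz], ...]. A call has 1 to 8 rows; each row is the pose to reach, as a shift and turn from the pose measured when the call began, along the tool's axes at that moment; what a row does not reach only later rows make up. A row lasts 1/10 s, in which the tool goes at most 50 mm and 8.59 degrees, less where a joint would pass 70% of its speed; a pose out of reach is approached as far as the arm can. A call with a number of a shift or a turn outside -1 to 1 is refused whole. A call with a gripper value outside its range is refused whole. "fingers" is the opening, from -1 (shut) to 1 (fully open), set as the call begins (left out, the last holds). The fingers move at their own pace and stop on an object; the grip force is fixed at half the most. Time passes only in rows, so rows that repeat a pose let the fingers close. It gives the time, the measured TCP pose, the force and the opening at its end, in the units of the state.
- sensors.get_obs(): the state, without advancing time (a new reading comes with each control period).
- vision.snapshot(name): name is "scene" or "top"; returns a dict with "pixels" (480x640x3 uint8, red, green, blue), "fx", "fy", "cx", "cy" (pixels), "R" (3x3) and "t" (3): a world point X has camera coordinates R X + t. Camera axes: x right, y down, z forward; pixel columns grow to the right and rows downward; lengths in m; the calibration is good to about 2 mm. A picture is of the moment at which its call begins. There is no depth.
- ticket.close_job(): hands the job in, once; it reports no verdict.
The state is a dict: "clock": time; "joint_pos": joint angles; "qvel": joint speeds; "tau": joint torques, N m; "tool_pos": TCP position; "orientation": TCP orientation; "force": force on the tool from outside, world axes, zero at the start; "moment": the same for the moment, N m; "opening": finger opening in m.
Only numpy, scipy, OpenCV 4.12 (cv2) and the standard library are available. Lean on these libraries where they do the work, as an engineer would, in place of code of your own. Each camera call takes 0.05 s, during which the arm holds its last target.

## Working session

There is one attempt and no reset: what is moved stays moved. The work goes in short steps, Python scripts to look and compute and a tool call to move; the robot and the scene stay as the last step left them, time stands still between calls to the robot, and variables do not carry over. Pictures are saved under pics/ and viewed, and the job is handed in when it is done.

Besides the shell and the picture viewer there is one more tool, called after "Call:" as name(argument=value, ...) on one line, values as JSON. drive_tool: Moves the arm, as the interface text tells. Shifts and turns lie within -1 to 1; 1 stands for 0.15 m of shift or 60 degrees of turn. Its arguments: {"type":"object","properties":{"moves":{"type":"array"},"fingers":{"type":"number"}},"required":["moves"]}

```bash
mkdir -p pics
cat > h.py <<'E'
import numpy as np,cv2,pickle,sys
from plant import sensors,vision,ticket,ctrl
def snap(tag):
    for n in ("scene","top"):
        s=vision.snapshot(n); pickle.dump(s,open(f"pics/{tag}_{n}.pkl","wb")); cv2.imwrite(f"pics/{tag}_{n}.png",s["pixels"][:,:,::-1])
def crop(tag,n,x0,y0,w,h,f,out):
    s=pickle.load(open(f"pics/{tag}_{n}.pkl","rb")); c=s["pixels"][y0:y0+h,x0:x0+w,::-1]
    cv2.imwrite(f"pics/{out}.png",cv2.resize(c,None,fx=f,fy=f,interpolation=cv2.INTER_CUBIC))
def load(tag,n): return pickle.load(open(f"pics/{tag}_{n}.pkl","rb"))
def proj(s,X):
    X=np.atleast_2d(X); c=X@np.array(s["R"]).T+np.array(s["t"]); return np.c_[s["fx"]*c[:,0]/c[:,2]+s["cx"],s["fy"]*c[:,1]/c[:,2]+s["cy"]]
def back(s,uv,z):
    R=np.array(s["R"]);t=np.array(s["t"]); d=R.T@np.array([(uv[0]-s["cx"])/s["fx"],(uv[1]-s["cy"])/s["fy"],1]); o=-R.T@t
    return o+d*(z-o[2])/d[2]
E
python3 - <<'E'
from h import *
snap("a")
print(sensors.get_obs()); 
for n in("scene","top"):
    s=load("a",n); print(n,-np.array(s["R"]).T@s["t"],s["fx"])
E
```

```text
{'clock': 0.1, 'joint_pos': array([ 8.70387289e+01,  2.05872432e+01,  6.38886817e-01, -1.64386868e-02,
       -7.01355064e+01, -1.65044362e+01]), 'qvel': array([-0.02771016, -0.02916089,  0.11541013,  0.09537442, -0.03426553,
       -0.00093777]), 'tau': array([-6.71007692e-04, -5.84166527e+01,  2.93750560e+01,  7.01538071e+00,
        1.01177866e-02, -5.57557746e-05]), 'tool_pos': array([0.22485395, 0.63598777, 0.22572041]), 'orientation': array([-1.79990991e+02, -8.47980411e-02, -1.09471311e+02]), 'force': array([-1.54584194, -0.02553063, -0.05799239]), 'moment': array([-0.08336453,  0.0601485 , -0.01504331]), 'opening': 0.08734353977238093}
scene [ 0.93371984 -0.47729535  0.77319397] 476.8600275887591
top [ 0.46926881 -0.01609967  1.12818301] 512.9822445012417
```

View pics/a_scene.png

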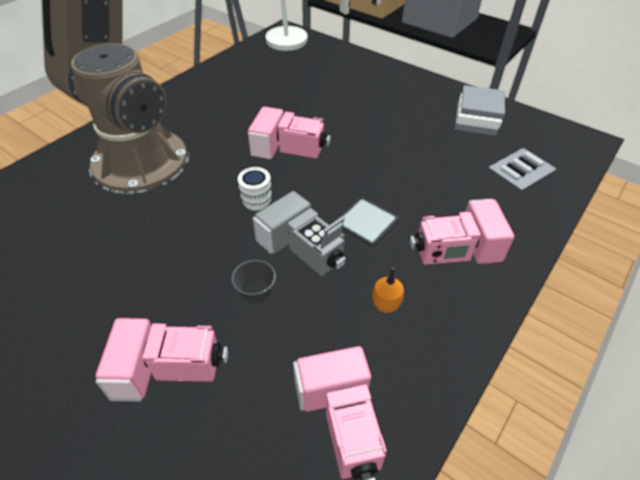

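View pics/a_top.png

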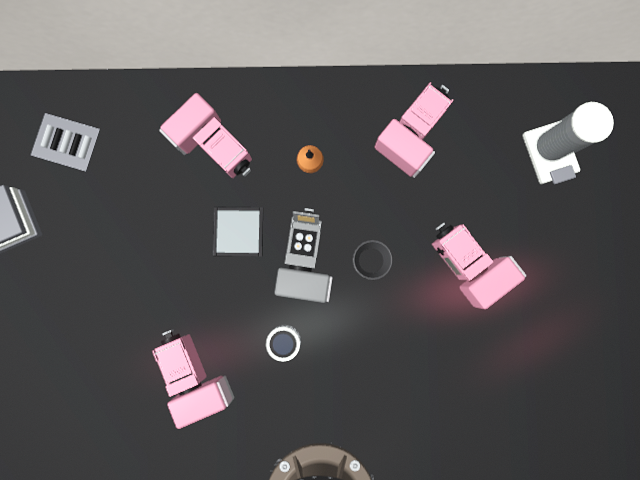

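The grey flash is at about (303,255) in top and (300,235) in scene. The four pink ones, top (205,135), (415,130), (480,265) and (190,380), are decoys. Next I'll enlarge the grey one.

Run:
```python
from h import *
crop("a","top",260,195,90,120,5,"a_top_c"); crop("a","scene",245,180,115,105,6,"a_sc_c")
```

```text
(no output)
```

View pics/a_top_c.png

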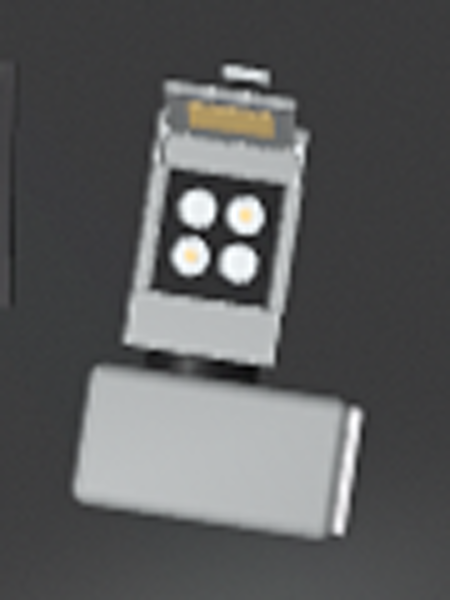

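View pics/a_sc_c.png

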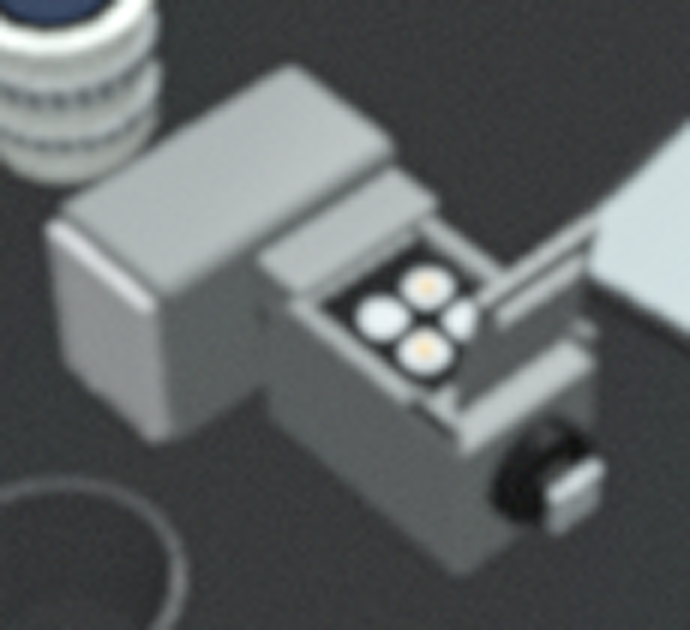

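```bash
cat > fit.py <<'E'
from h import *
from scipy.optimize import least_squares
def px(c,x0,y0,f): c=np.array(c,float); return np.c_[x0+(c[:,0]+.5)/f-.5,y0+(c[:,1]+.5)/f-.5]
st,ss=load("a","top"),load("a","scene")
L=[(27.5,-31,81.5),(27.5,31,81.5),(50,31,81.5),(50,-31,81.5)]
H=[(59,-43,80),(59,70,80),(117,70,80),(117,-43,80)]
T=px([(133,293),(278,310),(275,365),(124,343),(90,364),(350,400),(330,542),(72,500)],260,195,5)
S=px([(437,208),(300,298),(258,262),(390,168),(395,150),(160,292),(52,218),(290,63)],245,180,6)
P=np.array(L+H)/1e3
def W(p,P):
    c,s=np.cos(p[2]),np.sin(p[2]); return P@np.array([[c,s,0],[-s,c,0],[0,0,1]])+[p[0],p[1],0]
def r(p,which=(1,1)):
    o=[]
    if which[0]:o.append(proj(st,W(p,P))-T)
    if which[1]:o.append(proj(ss,W(p,P))-S)
    return np.vstack(o).ravel()
if __name__=="__main__":
    p0=[*back(st,(303,240),.07)[:2],np.pi]
    for w in((1,1),(1,0),(0,1)):
        f=least_squares(r,p0,args=(w,),loss="soft_l1"); print(w,f.x[:2],np.degrees(f.x[2]),np.round(r(f.x,w).reshape(-1,2),1).tolist())
    f=least_squares(r,p0,loss="soft_l1"); np.save("pose.npy",f.x)
    # door edges
    for a in range(80,150,5):
        a_=np.radians(a); h=np.array([-40,0,73.5])
        e=lambda d,y,o:(h+[d*np.cos(a_)-o*np.sin(a_)*1,y,d*np.sin(a_)+o*np.cos(a_)])/1e3
        Q=W(f.x,np.array([e(64,-26,2),e(64,26,2),e(64,-26,-2),e(64,26,-2)]))
        print(a,np.round((proj(st,Q)-[260,195]+.5)*5-.5).tolist(),np.round((proj(ss,Q)-[245,180]+.5)*6-.5).tolist())
E
python3 fit.py
```

```text
(1, 1) [0.54480249 0.02684357] 170.8631863608224 [[-0.7, -1.2], [0.3, -0.2], [-0.7, -0.2], [-0.6, -0.2], [-0.2, -0.9], [2.6, -0.1], [2.5, -0.2], [-0.9, 0.1], [-0.0, -0.7], [-0.1, -0.3], [-0.6, -0.4], [0.3, 0.3], [0.8, -1.3], [-2.2, 2.5], [-2.4, -0.6], [-0.2, -0.6]]
(1, 0) [0.5441499 0.0266559] 170.79696219630284 [[-0.6, -0.9], [0.4, 0.2], [-0.6, 0.1], [-0.5, 0.0], [-0.1, -0.6], [2.7, 0.3], [2.5, 0.2], [-0.8, 0.4]]
(0, 1) [0.54598302 0.02701384] 171.20240532561112 [[0.4, -0.5], [0.4, -0.0], [-0.1, -0.1], [0.6, 0.5], [1.1, -1.0], [-1.7, 3.0], [-2.1, -0.1], [-0.0, -0.4]]
80 [[154.0, 134.0], [286.0, 153.0], [153.0, 144.0], [285.0, 163.0]] [[554.0, 185.0], [433.0, 268.0], [545.0, 180.0], [424.0, 262.0]]
85 [[156.0, 119.0], [288.0, 139.0], [155.0, 130.0], [287.0, 149.0]] [[566.0, 193.0], [445.0, 276.0], [557.0, 187.0], [436.0, 270.0]]
90 [[158.0, 105.0], [291.0, 124.0], [157.0, 115.0], [289.0, 135.0]] [[579.0, 202.0], [458.0, 286.0], [570.0, 195.0], [449.0, 279.0]]
95 [[160.0, 91.0], [293.0, 110.0], [159.0, 101.0], [291.0, 120.0]] [[592.0, 212.0], [471.0, 297.0], [583.0, 205.0], [462.0, 28
[... 603 characters left out ...]
8.0], [531.0, 364.0], [643.0, 267.0], [523.0, 354.0]]
125 [[174.0, 19.0], [304.0, 37.0], [172.0, 26.0], [303.0, 45.0]] [[661.0, 293.0], [541.0, 380.0], [654.0, 282.0], [534.0, 369.0]]
130 [[176.0, 9.0], [306.0, 28.0], [175.0, 16.0], [305.0, 35.0]] [[671.0, 308.0], [551.0, 395.0], [664.0, 297.0], [544.0, 384.0]]
135 [[178.0, 1.0], [308.0, 20.0], [177.0, 7.0], [306.0, 25.0]] [[679.0, 323.0], [560.0, 411.0], [673.0, 312.0], [554.0, 400.0]]
140 [[180.0, -6.0], [309.0, 12.0], [179.0, -1.0], [308.0, 17.0]] [[687.0, 339.0], [568.0, 427.0], [681.0, 328.0], [562.0, 416.0]]
145 [[182.0, -12.0], [310.0, 6.0], [181.0, -8.0], [309.0, 10.0]] [[694.0, 354.0], [575.0, 443.0], [689.0, 343.0], [570.0, 432.0]]
```

```bash
cat > to.py <<'E'
from h import *
from scipy.spatial.transform import Rotation as Ro
p=np.load("pose.npy")
def st(): 
    o=sensors.get_obs(); t=np.array(o["tool_pos"]); c,s=np.cos(p[2]),np.sin(p[2]); d=t[:2]-p[:2]
    print("clk %.2f"%o["clock"],"flash xyz mm",np.round([1e3*(c*d[0]+s*d[1]),1e3*(-s*d[0]+c*d[1]),1e3*t[2]],1),"rpy",np.round(o["orientation"],1),"F",np.round(o["force"],1),"open",round(o["opening"],3)); return o
def to(fx,fy,fz):
    o=sensors.get_obs(); c,s=np.cos(p[2]),np.sin(p[2])
    X=np.array([p[0]+(c*fx-s*fy)/1e3,p[1]+(s*fx+c*fy)/1e3,fz/1e3])
    R=Ro.from_euler("xyz",o["orientation"],degrees=True); Rt=Ro.from_euler("xyz",[180,0,np.degrees(p[2])-270],degrees=True)
    print("shift",np.round(R.inv().apply(X-o["tool_pos"])/.15,3),"turn",np.round((R.inv()*Rt).as_rotvec(degrees=True)/60,3))
E
python3 - <<'E'
import fit,numpy as np
from h import *
k=[0,1,2,3,4,7]; fit.P=fit.P[k]; fit.T=fit.T[k]; fit.S=fit.S[k]
f=fit.least_squares(fit.r,[.545,.027,2.98],loss="soft_l1"); print(f.x,np.degrees(f.x[2]),np.round(f.fun.reshape(-1,2),1).tolist())
np.save("pose.npy",f.x)
import to; to.st(); to.to(-78,0,190)
# bystanders check
s=load("a","top")
for n,uv,z in(("blower",(310,158),.1),("hood",(372,260),.046),("lens",(283,343),.072),("filter",(238,232),.006)): print(n,back(s,uv,z)[:2])
E
```

```text
[0.54483794 0.02638193 2.98984955] 171.3057607489442 [[-0.4, -1.0], [0.7, -0.3], [-0.3, -0.4], [-0.2, -0.1], [0.3, -0.7], [-0.2, 0.3], [-0.3, -0.6], [-0.2, -0.1], [-0.8, -0.1], [-0.1, 0.4], [0.4, -1.1], [-0.7, -0.4]]
clk 0.10 flash xyz mm [ 408.5 -554.2  225.7] rpy [-1.800e+02 -1.000e-01 -1.095e+02] F [-1.5 -0.  -0.1] open 0.087
shift [ 3.023 -3.877  0.243] turn [-0.    -0.001 -0.18 ]
blower [0.71238156 0.00889455]
hood [ 0.50500227 -0.11780095]
lens [0.33784409 0.06925784]
filter [0.57201324 0.17147155]
```

Call:
drive_tool(moves=[[0.75,-0.97,0,0,0,0],[0.75,-0.97,0,0,0,0],[0.75,-0.97,0,0,0,0],[0.75,-0.97,0,0,0,0]], fingers=-1)

```text
clock: 0.5
tool_pos: [0.3254, 0.4786, 0.2256]
orientation: [-180.0, -0.1, -109.5]
force: [-0.4, 0.5, -0.0]
opening: 0.0612
```

Call:
drive_tool(moves=[[0.75,-0.97,0,0,0,0],[0.75,-0.97,0,0,0,0],[0.75,-0.97,0,0,0,0],[0.75,-0.97,0,0,0,0]])

```text
clock: 0.9
tool_pos: [0.4257, 0.3214, 0.2259]
orientation: [180.0, -0.2, -109.6]
force: [-0.2, 0.7, -0.6]
opening: 0.0293
```

Call:
drive_tool(moves=[[0.75,-0.97,0,0,0,0],[0.75,-0.97,0,0,0,0],[0.75,-0.97,0,0,0,0],[0.75,-0.97,0,0,0,0]])

```text
clock: 1.3
tool_pos: [0.5259, 0.1642, 0.226]
orientation: [180.0, -0.2, -109.6]
force: [0.9, -0.5, 1.9]
opening: 0.0011
```

```bash
python3 -c "
import to; to.st(); to.to(-78,0,190)"
```

```text
clk 1.30 flash xyz mm [  39.6 -133.3  226. ] rpy [ 180.    -0.2 -109.6] F [ 0.9 -0.5  1.9] open 0.001
shift [ 0.724 -0.938  0.242] turn [ 0.001 -0.003 -0.182]
```

Call:
drive_tool(moves=[[0.72,-0.94,0,0,0,-0.1],[0.72,-0.94,0.1,0,0,-0.18],[0.72,-0.94,0.24,0,0,-0.18],[0.72,-0.94,0.24,0,0,-0.18],[0.72,-0.94,0.24,0,0,-0.18],[0.72,-0.94,0.24,0,0,-0.18]])

```text
clock: 1.9
tool_pos: [0.6221, 0.014, 0.1892]
orientation: [179.8, -0.2, -98.9]
force: [-0.6, 0.8, -0.2]
opening: 0.0004
```

```bash
python3 -c "
import to; to.st(); to.to(-75,0,118)
from h import *
snap('b'); crop('b','top',240,160,130,160,4,'b_top'); crop('b','scene',245,100,140,180,4,'b_sc')"
```

```text
clk 1.90 flash xyz mm [-78.3   0.6 189.2] rpy [179.8  -0.2 -98.9] F [-0.6  0.8 -0.2] open 0.0
shift [-0.006  0.021  0.475] turn [ 0.003 -0.004 -0.004]
```

View pics/b_sc.png

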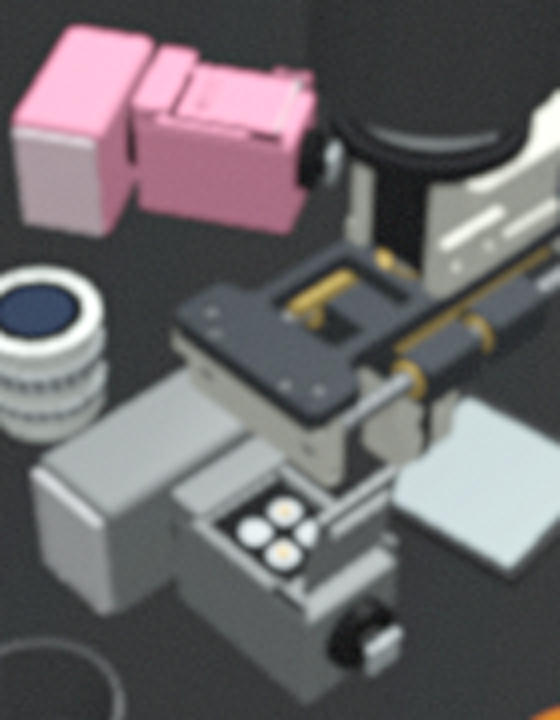

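Call:
drive_tool(moves=[[0,0.02,0.3,0,0,0],[0,0.02,0.47,0,0,0],[0,0.02,0.47,0,0,0]])

```text
clock: 2.3
tool_pos: [0.6165, 0.0165, 0.1171]
orientation: [179.7, -0.3, -98.7]
force: [0.0, 0.2, 1.1]
opening: 0.0004
```

```bash
python3 -c "
import to; to.st(); to.to(-75,0,118)
from h import *
snap('c'); s=load('c','scene'); o=sensors.get_obs(); print((proj(s,o['tool_pos'])-[245,100])*4)
crop('c','top',240,160,130,160,4,'c_top'); crop('c','scene',245,100,140,180,4,'c_sc')"
```

```text
clk 2.30 flash xyz mm [-72.3  -1.  117.1] rpy [179.7  -0.3 -98.7] F [0.  0.2 1.1] open 0.0
shift [ 0.007 -0.018 -0.006] turn [ 0.006 -0.004 -0.   ]
[[397.48290537 541.83947035]]
```

View pics/c_sc.png

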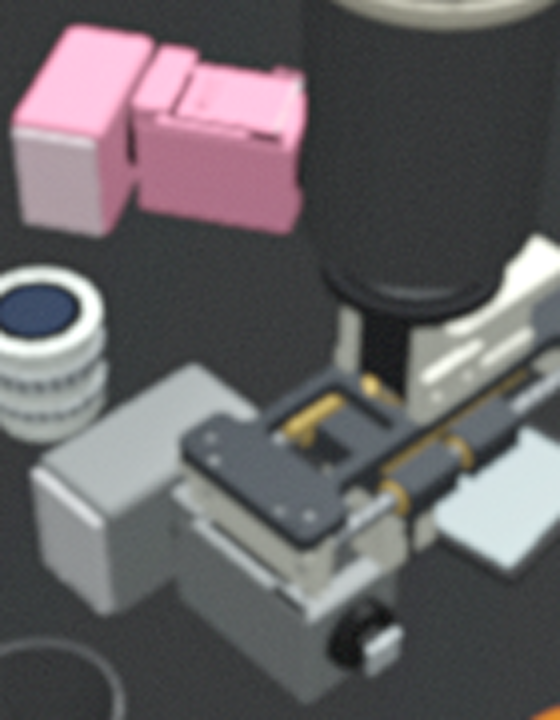

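Call:
drive_tool(moves=[[0.006,0.05,0,0,0,0],[0.006,0.1,0,0,0,0],[0.006,0.135,0,0,0,0],[0.006,0.165,0,0,0,0],[0.006,0.19,0,0,0,0],[0.006,0.213,0.01,0,0,0],[0.006,0.213,0.01,0,0,0]])

```text
clock: 3.1
tool_pos: [0.5873, 0.0206, 0.1195]
orientation: [180.0, -0.2, -98.7]
force: [-0.5, -0.6, 0.6]
opening: 0.0003
```

```bash
python3 -c "
import to; to.st(); to.to(-30.2,0,111);to.to(-22,0,104)
from h import *
snap('d')
crop('d','top',240,160,130,160,4,'d_top'); crop('d','scene',245,100,140,180,4,'d_sc')"
```

```text
clk 3.10 flash xyz mm [-42.8  -0.7 119.5] rpy [180.   -0.2 -98.7] F [-0.5 -0.6  0.6] open 0.0
shift [0.004 0.084 0.057] turn [ 0.    -0.003  0.   ]
shift [0.004 0.139 0.103] turn [ 0.    -0.003  0.   ]
```

View pics/d_sc.png

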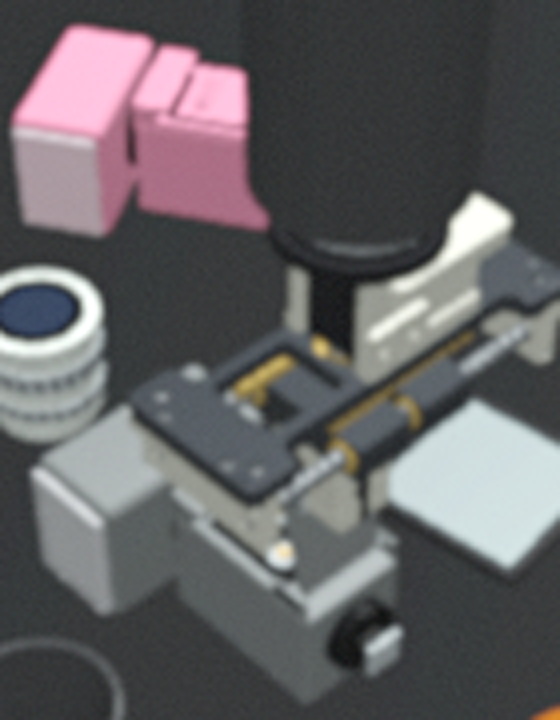

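View pics/d_top.png

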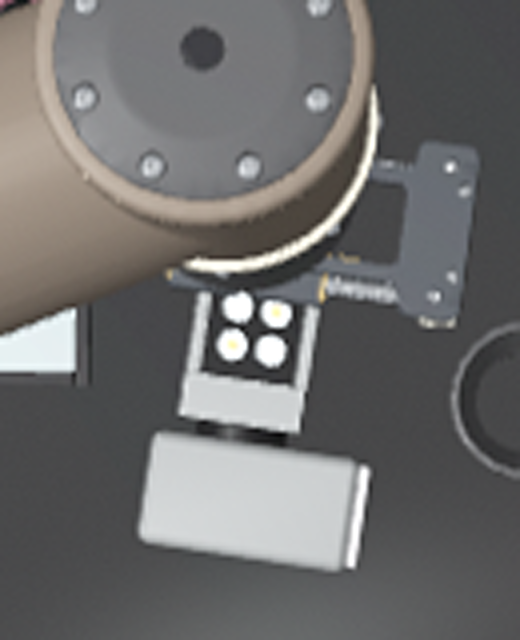

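Call:
drive_tool(moves=[[0.004,0.025,0.025,0,0,0],[0.004,0.055,0.04,0,0,0],[0.004,0.084,0.057,0,0,0],[0.004,0.112,0.08,0,0,0],[0.004,0.139,0.103,0,0,0],[0.004,0.16,0.13,0,0,0],[0.004,0.18,0.16,0,0,0],[0.004,0.18,0.16,0,0,0]])

```text
clock: 4.0
tool_pos: [0.5601, 0.0239, 0.0948]
orientation: [179.9, -0.2, -98.7]
force: [0.5, 0.5, -0.2]
opening: 0.0003
```

```bash
python3 -c "
import to; to.st(); to.to(-12.3,0,85.5);to.to(-11.5,0,77)
from h import *
snap('e')
crop('e','top',240,160,130,160,4,'e_top'); crop('e','scene',245,100,140,180,4,'e_sc')"
```

```text
clk 4.00 flash xyz mm [-15.4   0.2  94.8] rpy [179.9  -0.2 -98.7] F [ 0.5  0.5 -0.2] open 0.0
shift [-0.001  0.021  0.062] turn [ 0.001 -0.004  0.   ]
shift [-0.001  0.026  0.119] turn [ 0.001 -0.004  0.   ]
```

View pics/e_sc.png

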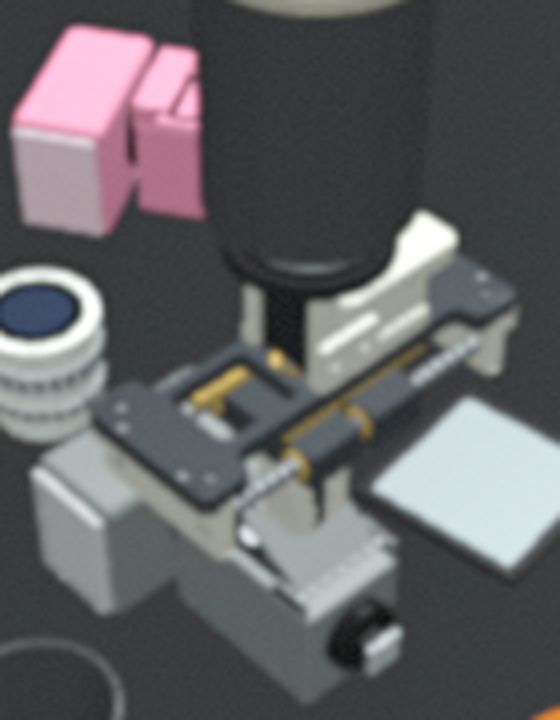

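View pics/e_top.png

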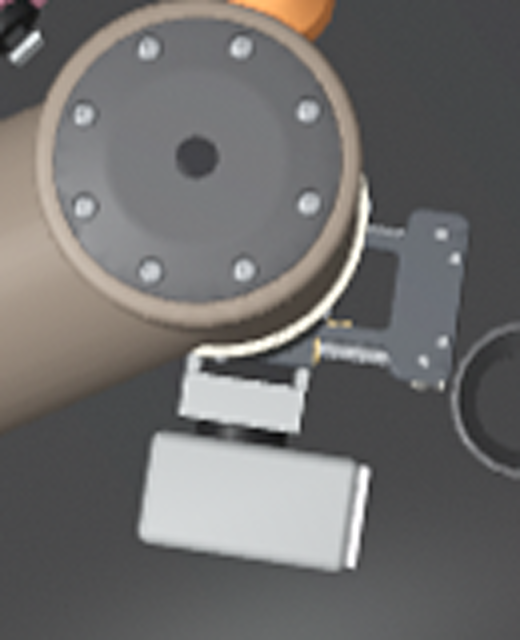

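The scene view shows the door folded to about 30° under the fingers at (310,540), and the flash hasn't moved. I'll keep going down.

Call:
drive_tool(moves=[[0,0.012,0.03,0,0,0],[0,0.02,0.06,0,0,0],[0,0.024,0.085,0,0,0],[0,0.026,0.105,0,0,0],[0,0.026,0.115,0,0,0],[0,0.026,0.115,0,0,0]])

```text
clock: 4.7
tool_pos: [0.5566, 0.0243, 0.0777]
orientation: [179.9, -0.2, -98.7]
force: [0.2, -0.1, 1.2]
opening: 0.0008
```

```bash
python3 -c "
import to; to.st(); to.to(-11,0,75)
from h import *
snap('f')
crop('f','top',260,195,90,120,5,'f_top'); crop('f','scene',265,160,100,120,6,'f_sc')"
```

```text
clk 4.70 flash xyz mm [-11.9   0.3  77.7] rpy [179.9  -0.2 -98.7] F [ 0.2 -0.1  1.2] open 0.001
shift [-0.002  0.006  0.018] turn [ 0.001 -0.004  0.   ]
```

View pics/f_sc.png

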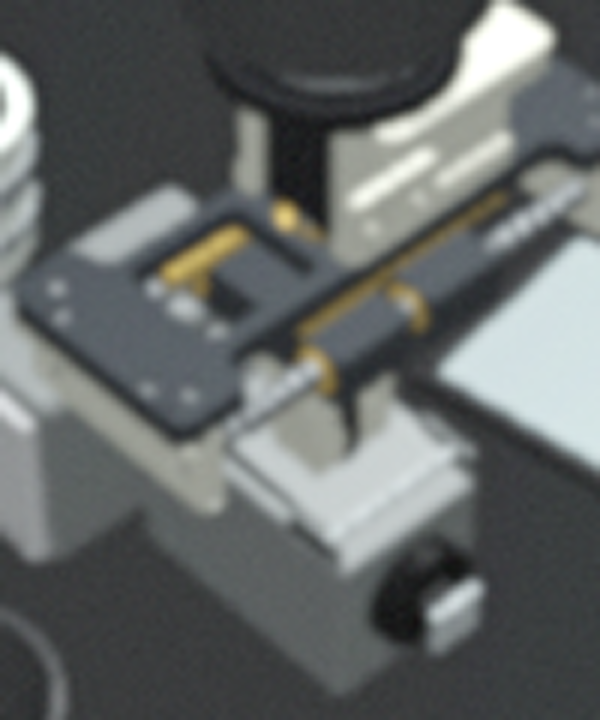

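View pics/f_top.png

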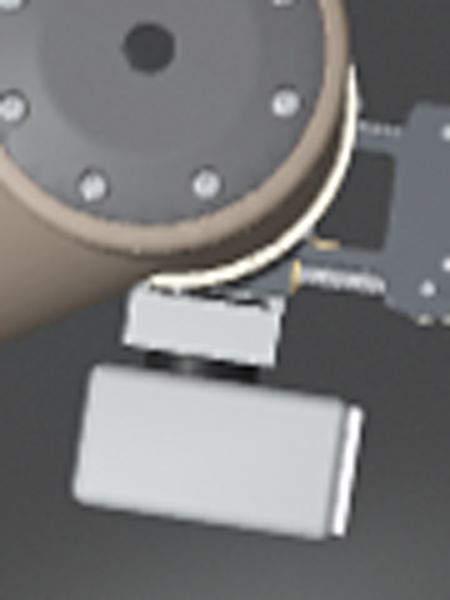

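Call:
drive_tool(moves=[[0,0,0.01,0,0,0],[0,0,0.018,0,0,0],[0,0,0.018,0,0,0],[0,0,0.018,0,0,0]])

```text
clock: 5.2
tool_pos: [0.5569, 0.0244, 0.0757]
orientation: [180.0, -0.2, -98.7]
force: [-2.5, 1.1, 4.2]
opening: 0.0006
```

```bash
python3 -c "
import to; to.st(); to.to(-11,0,75)"
```

```text
clk 5.20 flash xyz mm [-12.2   0.2  75.7] rpy [180.   -0.2 -98.7] F [-2.5  1.1  4.2] open 0.001
shift [-0.001  0.008  0.005] turn [ 0.001 -0.004  0.   ]
```

Call:
drive_tool(moves=[[0,0.02,0.005,0,0,0],[0,0.04,0.005,0,0,0],[0,0.06,0.005,0,0,0],[0,0.075,0.005,0,0,0],[0,0.075,0.005,0,0,0]])

```text
clock: 5.7
tool_pos: [0.5466, 0.0262, 0.0756]
orientation: [-179.9, -0.2, -98.6]
force: [1.3, -2.1, 7.3]
opening: 0.0
```

```bash
python3 -c "
import to; to.st(); to.to(7,0,75.2)"
```

```text
clk 5.70 flash xyz mm [-1.7 -0.1 75.6] rpy [-179.9   -0.2  -98.6] F [ 1.3 -2.1  7.3] open 0.0
shift [0.001 0.058 0.003] turn [-0.001 -0.003  0.001]
```

Call:
drive_tool(moves=[[0,0.015,0.003,0,0,0],[0,0.03,0.003,0,0,0],[0,0.045,0.003,0,0,0],[0,0.045,0.003,0,0,0]])

```text
clock: 6.1
tool_pos: [0.5403, 0.0276, 0.0755]
orientation: [-179.9, -0.1, -98.6]
force: [3.3, 0.0, 6.2]
opening: 0.0005
```

```bash
python3 -c "
import to; to.st(); to.to(7.5,0,75.2)
from h import *
snap('g')
crop('g','top',260,195,90,120,5,'g_top'); crop('g','scene',265,160,100,120,6,'g_sc')"
```

```text
clk 6.10 flash xyz mm [ 4.7 -0.5 75.5] rpy [-1.799e+02 -1.000e-01 -9.860e+01] F [3.3 0.  6.2] open 0.001
shift [0.003 0.019 0.002] turn [-0.002 -0.002  0.001]
```

View pics/g_sc.png

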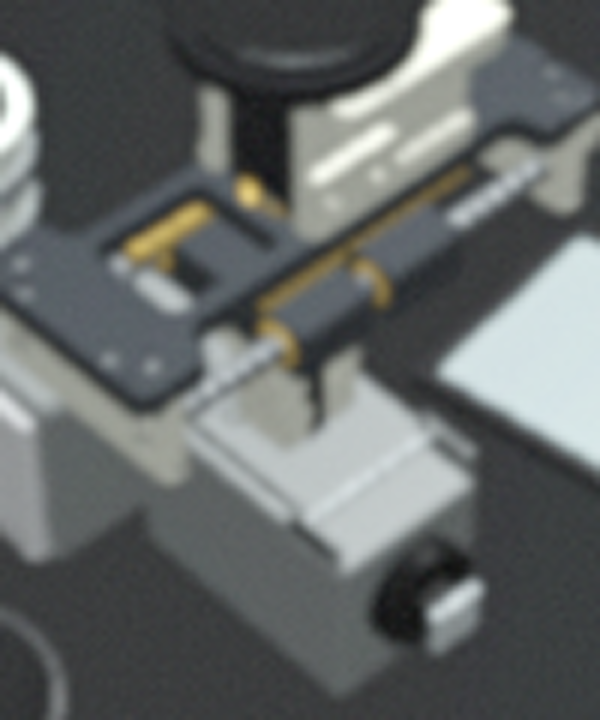

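The door's hinge edge has moved headward: it was at about (455,450)-(340,550) in the scene crop and is now at (430,430)-(300,520). The flash hasn't moved. I'll push the last few millimetres and watch for the end stop.

Call:
drive_tool(moves=[[0,0.01,0.003,0,0,0],[0,0.02,0.003,0,0,0],[0,0.02,0.003,0,0,0]])

```text
clock: 6.5
tool_pos: [0.5381, 0.0283, 0.0755]
orientation: [-179.8, -0.1, -98.6]
force: [4.4, -0.8, 4.8]
opening: 0.0001
```

```bash
python3 -c "
import to; to.st(); to.to(9,0,75.2)"
```

```text
clk 6.50 flash xyz mm [ 7.  -0.9 75.5] rpy [-1.798e+02 -1.000e-01 -9.860e+01] F [ 4.4 -0.8  4.8] open 0.0
shift [0.006 0.014 0.002] turn [-0.004 -0.002  0.002]
```

Call:
drive_tool(moves=[[0.003,0.008,0.003,0,0,0],[0.003,0.014,0.003,0,0,0],[0.003,0.014,0.003,0,0,0]])

```text
clock: 6.8
tool_pos: [0.5371, 0.0286, 0.0755]
orientation: [-179.6, -0.1, -98.6]
force: [5.1, -0.2, 4.5]
opening: 0.0004
```

```bash
python3 -c "
import to; to.st()
from h import *
snap('h')
crop('h','top',260,195,90,120,5,'h_top'); crop('h','scene',265,160,100,120,6,'h_sc')"
```

```text
clk 6.80 flash xyz mm [ 8.  -1.  75.5] rpy [-1.796e+02 -1.000e-01 -9.860e+01] F [ 5.1 -0.2  4.5] open 0.0
```

View pics/h_sc.png

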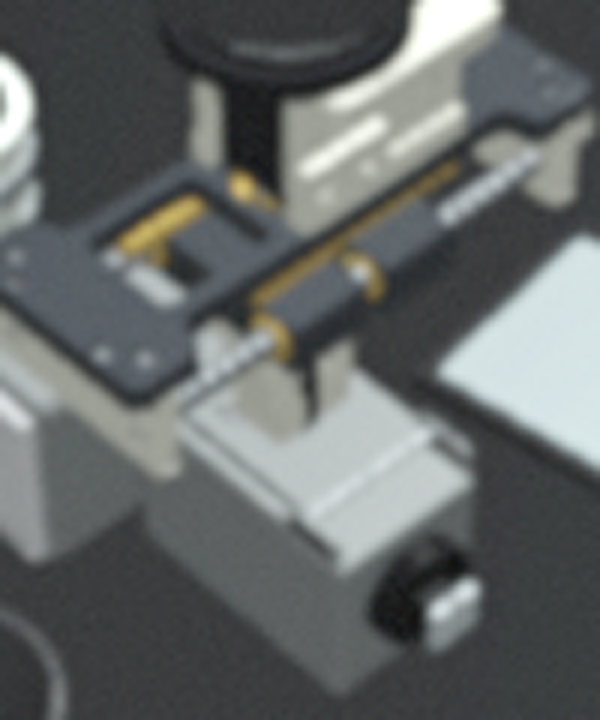

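View pics/h_top.png

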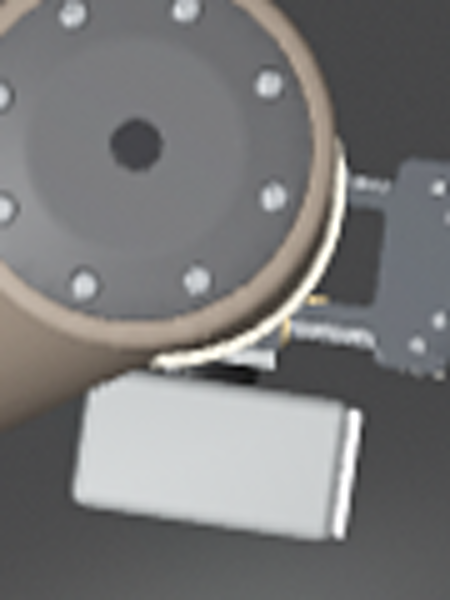

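Run:
```python
from h import *
def g(t,x0,y0,w,h): return cv2.cvtColor(load(t,"scene")["pixels"][y0:y0+h,x0:x0+w],cv2.COLOR_RGB2GRAY).astype(np.float32)
for nm,b in dict(foot=(322,246,30,26),corner=(288,250,40,28),filter=(345,205,60,50)).items():
    for t in "acdefgh":
        print(nm,t,np.round(cv2.phaseCorrelate(g("f",*b),g(t,*b),cv2.createHanningWindow(b[2:],cv2.CV_32F))[0],2),end=" ")
    print()
p=np.load("pose.npy"); import fit; s=load("h","scene")
print(proj(s,fit.W(p,np.array([[-73,0,40],[-70,0,40],[-50,31,0],[-48,31,0]])/1e3)))
ims=[cv2.resize(cv2.cvtColor(load(t,"scene")["pixels"],cv2.COLOR_RGB2BGR)[222:285,300:348],None,fx=5.4,fy=5.4,interpolation=cv2.INTER_CUBIC) for t in "fgh"]
cv2.imwrite("pics/cmp.png",np.hstack(ims))
```

```text
foot a [0.2  0.63] foot c [0.15 0.58] foot d [-0.14  0.6 ] foot e [0.03 0.64] foot f [0.  0.5] foot g [-0.01  0.3 ] foot h [0.07 0.08] 
corner a [ 0.03 -0.27] corner c [-0.17  0.23] corner d [ 0.09 -0.01] corner e [ 0.01 -0.01] corner f [0. 0.] corner g [-0.05 -0.08] corner h [-0.05 -0.19] 
filter a [-0.03 -0.07] filter c [-0.17  0.23] filter d [0.08 0.01] filter e [ 0.05 -0.04] filter f [0. 0.] filter g [-0.12 -0.1 ] filter h [-0.1  -0.07] 
[[341.02393423 262.85046116]
 [339.93065061 261.98191857]
 [321.29794419 277.05222831]
 [320.60873121 276.47440526]]
```

View pics/cmp.png

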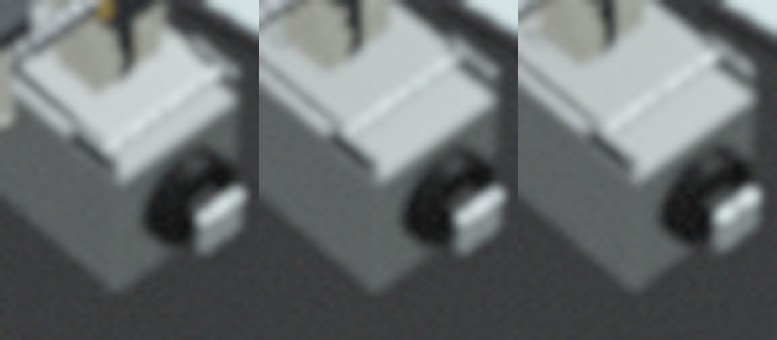

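Call:
drive_tool(moves=[[0,-0.01,0,0,0,0],[0,-0.01,-0.05,0,0,0],[0,-0.01,-0.2,0,0,0],[0,-0.01,-0.5,0,0,0],[0,-0.01,-0.8,0,0,0],[0,-0.01,-0.8,0,0,0]])

```text
clock: 7.5
tool_pos: [0.5399, 0.0291, 0.2014]
orientation: [-179.3, 0.1, -98.5]
force: [0.2, 0.8, 0.0]
opening: 0.0005
```

Call:
drive_tool(moves=[[-0.6,0.9,0,0,0,0],[-0.6,0.9,0,0,0,0],[-0.6,0.9,0,0,0,0],[-0.6,0.9,0,0,0,0],[-0.6,0.9,0,0,0,0],[-0.6,0.9,0,0,0,0]])

```text
clock: 8.1
tool_pos: [0.4194, 0.1379, 0.1997]
orientation: [-179.3, 0.1, -98.5]
force: [0.5, -0.6, 0.3]
opening: 0.0007
```

```bash
python3 -c "
import to; to.st()
from h import *
snap('i')
crop('i','top',260,195,90,120,5,'i_top'); crop('i','scene',245,180,115,105,6,'i_sc')"
```

```text
clk 8.10 flash xyz mm [140.9 -91.3 199.7] rpy [-1.793e+02  1.000e-01 -9.850e+01] F [ 0.5 -0.6  0.3] open 0.001
```

View pics/i_sc.png

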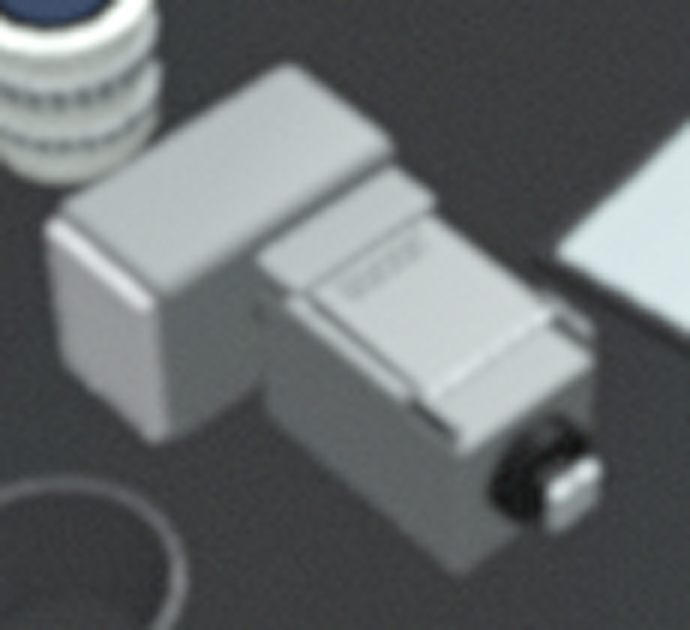

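View pics/i_top.png

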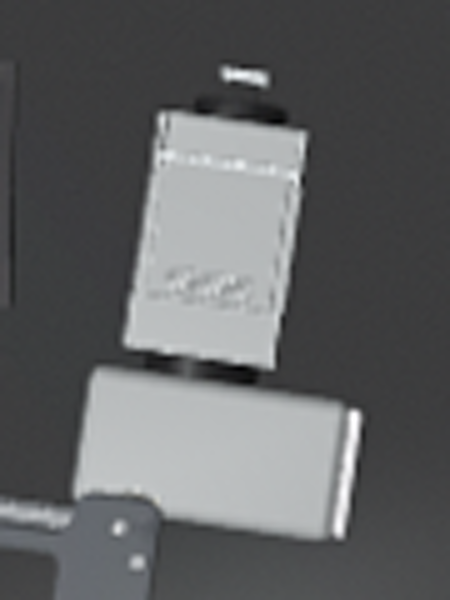

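Run:
```python
from h import *
import fit
p=np.load("pose.npy")
for n,x0,y0,f in(("scene",245,180,6),("top",260,195,5)):
    s=load("i",n); g=cv2.cvtColor(s["pixels"],cv2.COLOR_RGB2GRAY).astype(np.float32)
    for z,xs in ((.0765,range(-54,-30)),(.0785,range(4,36))):
        v=[]
        for x in xs:
            q=proj(s,fit.W(p,np.c_[np.full(29,x),np.linspace(-14,14,29),np.full(29,z*1e3)]/1e3)).astype(np.float32)
            v.append(int(cv2.remap(g,q[:,0],q[:,1],cv2.INTER_LINEAR).mean()))
        print(n,list(zip(xs,v)))
    for lab,P in dict(hinge0=(-40,0,75.5),hinge10=(-30,0,75.5),ridge8=(15.5,0,80),ridge10=(17.5,0,80),lip=(27.5,0,81.5)).items():
        print(lab,np.round((proj(s,fit.W(p,np.array([P])/1e3))-[x0,y0]+.5)*f-.5))
# flash displacement: template a vs i
for n,b in(("scene",(250,220,40,50)),("top",(270,268,50,42)),("scene",(322,250,30,22)),("top",(300,203,20,14))):
    a,c=[cv2.cvtColor(load(t,n)["pixels"][b[1]:b[1]+b[3],b[0]:b[0]+b[2]],cv2.COLOR_RGB2GRAY).astype(np.float32) for t in "ai"]
    W=cv2.findTransformECC(a,c,np.eye(2,3,dtype=np.float32),cv2.MOTION_TRANSLATION)[1]; print(n,b,W[:,2])
ims=[cv2.resize(load("i","scene")["pixels"][205:260,285:350,::-1],None,fx=12,fy=10,interpolation=cv2.INTER_CUBIC)]
cv2.imwrite("pics/i_zoom.png",ims[0])
```

```text
scene [(-54, 169), (-53, 182), (-52, 192), (-51, 198), (-50, 201), (-49, 202), (-48, 203), (-47, 203), (-46, 202), (-45, 202), (-44, 202), (-43, 202), (-42, 202), (-41, 202), (-40, 201), (-39, 201), (-38, 201), (-37, 200), (-36, 198), (-35, 197), (-34, 196), (-33, 199), (-32, 203), (-31, 208)]
scene [(4, 203), (5, 202), (6, 202), (7, 202), (8, 202), (9, 202), (10, 202), (11, 202), (12, 201), (13, 199), (14, 196), (15, 192), (16, 187), (17, 183), (18, 180), (19, 179), (20, 178), (21, 178), (22, 178), (23, 180), (24, 182), (25, 185), (26, 185), (27, 183), (28, 179), (29, 175), (30, 173), (31, 174), (32, 179), (33, 184), (34, 189), (35, 192)]
hinge0 [[510. 373.]]
hinge10 [[488. 356.]]
ridge8 [[393. 273.]]
ridge10 [[388. 269.]]
lip [[368. 250.]]
top [(-54, 45), (-53, 45), (-52, 45), (-51, 45), (-50, 44), (-49, 48), (-48, 73), (-47, 113), (-46, 148), (-45, 171), (-44, 183), (-43, 187), (-42, 187), (-41, 186), (-40, 185), (-39, 185), (-38, 185), (-37, 185), (-36, 185), (-35, 185), (-34, 185), (-33, 184), (-32, 183), (-31, 189)]
top [(4, 183), (5, 183), (6, 183), (7, 184), (8, 184), (9, 184), (10, 184), (11, 184), (12, 184), (13, 184), (14, 184), (15, 181), (16, 179), (17, 180), (18, 179), (19, 178), (20, 177), (21, 173), (22, 176), (23, 181), (24, 182), (25, 183), (26, 179), (27, 174), (28, 174), (29, 176), (30, 178), (31, 184), (32, 188), (33, 188), (34, 187), (35, 187)]
hinge0 [[230. 137.]]
hinge10 [[226. 161.]]
ridge8 [[210. 269.]]
ridge10 [[210. 274.]]
lip [[206. 298.]]
scene (250, 220, 40, 50) [-0.25094497 -0.08761458]
top (270, 268, 50, 42) [0.20371765 0.1330936 ]
scene (322, 250, 30, 22) [-0.23317552 -0.23759082]
top (300, 203, 20, 14) [-0.3186214  -0.01429046]
```

View pics/i_zoom.png

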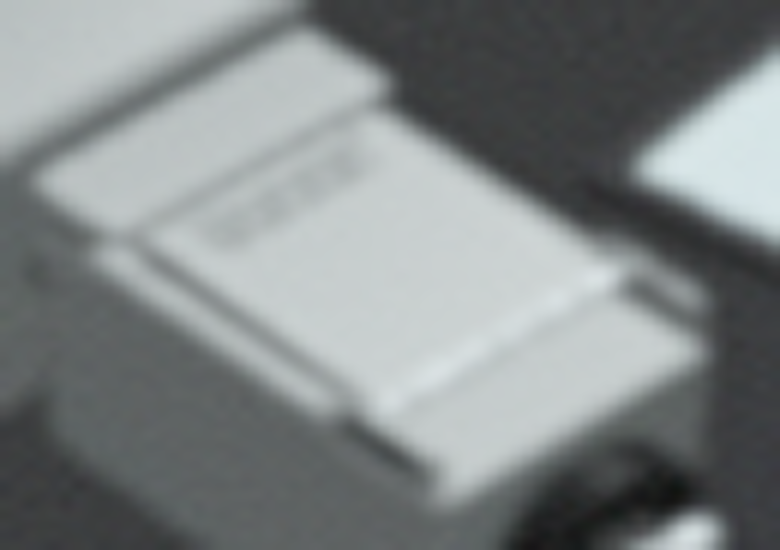

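Run:
```python
from h import *
import fit
p=np.load("pose.npy")
for n in("scene","top"):
  for t in ("g","h","i") if n=="scene" else "i":
    s=load(t,n); g=cv2.cvtColor(s["pixels"],cv2.COLOR_RGB2GRAY).astype(np.float32)
    xs=np.arange(-40,-20,1.); v=[]
    for x in xs:
        q=proj(s,fit.W(p,np.c_[np.full(41,x),np.linspace(-22,22,41),np.full(41,75.5)]/1e3)).astype(np.float32)
        v.append(int(cv2.remap(g,q[:,0],q[:,1],cv2.INTER_LINEAR).mean()))
    print(n,t,list(zip(xs.astype(int).tolist(),v)))
```

```text
scene g [(-40, 198), (-39, 198), (-38, 197), (-37, 196), (-36, 195), (-35, 194), (-34, 194), (-33, 197), (-32, 201), (-31, 206), (-30, 209), (-29, 210), (-28, 208), (-27, 205), (-26, 201), (-25, 199), (-24, 197), (-23, 196), (-22, 196), (-21, 196)]
scene h [(-40, 198), (-39, 198), (-38, 198), (-37, 197), (-36, 196), (-35, 195), (-34, 194), (-33, 195), (-32, 198), (-31, 202), (-30, 207), (-29, 210), (-28, 210), (-27, 208), (-26, 205), (-25, 201), (-24, 199), (-23, 197), (-22, 196), (-21, 196)]
scene i [(-40, 200), (-39, 200), (-38, 200), (-37, 199), (-36, 198), (-35, 197), (-34, 196), (-33, 197), (-32, 200), (-31, 204), (-30, 210), (-29, 214), (-28, 215), (-27, 215), (-26, 213), (-25, 210), (-24, 209), (-23, 207), (-22, 207), (-21, 206)]
top i [(-40, 185), (-39, 185), (-38, 185), (-37, 185), (-36, 185), (-35, 185), (-34, 185), (-33, 184), (-32, 183), (-31, 190), (-30, 199), (-29, 203), (-28, 204), (-27, 197), (-26, 187), (-25, 182), (-24, 181), (-23, 182), (-22, 182), (-21, 182)]
```

```bash
python3 -c "
import to; to.st()
print(to.ticket.close_job())"
```

```text
clk 8.20 flash xyz mm [140.2 -90.9 199.5] rpy [-1.793e+02  1.000e-01 -9.860e+01] F [0.  0.8 0.1] open 0.0
the job is handed in; nothing more can be done
None
```

The battery door on the grey flash is shut and stayed shut after I let go. I handed the job in at 8.2 s, and no verdict is reported.

I folded the door over with the closed fingertips, pressed it flat (TCP at 75.5 to 75.7 mm, 4 to 7 N), and slid it against the ridges until it stopped. I then lifted off and backed away. Wrist readings between moves stayed below about 8 N.

**Last checks**
- **Door closed:** the pictures taken after release show it flat, with its free edge under the lip.
- **Fully home:** both views put the door's hinge edge at about x = -29 mm in the flash's axes, against -30 mm when home. This is good to about 1 mm. In the last 3 mm of finger travel the door moved only about 0.7 mm, apparently together with the flash, so I take it to be at its stop.
- **Less certain:** in the top view the ridges appeared up to about 1 mm short of their home place, which is within the measuring error.
- **Flash:** it appears to have shifted by up to about 1 mm (0.2 to 0.3 pixels) under the final push.
- **Things around it:** I touched none of them. The filter showed no movement in the pictures; I did not measure the others.

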